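# Vent the dressing canister and find which way its filler cap unscrews

## Robot

A 7-joint arm with a two-finger parallel gripper is mounted at the origin on a cart in front of the work surface, level with it; the furniture and walls round the work are solid. World frame = base frame: x ahead of the robot, y to its left, z up, the work surface at z = 0. Lengths are in mm, angles in degrees, forces in N, time in s.
With the tool pointing down it reaches from about 400 to 875 mm from the base axis. Payload 4.4 kg.
Tool frame: the origin (TCP) lies midway between the tips of the shut fingers; the grasp point (between the pads) lies 19 mm behind it; x points along the fingers, z is the direction in which the jaws open and shut, and the axes are right-handed (so a half turn about x gives the same grasp; the last joint's range is limited). The gripper opens to 85 mm and grips with 20 to 120 N. Pads are 22 mm wide; open, the fingers measure 114 mm over their backs; the gripper's body (76 mm by 85 mm) begins 54 mm behind the grasp point. The pads swing forward as they close: fully open they stand 13 mm farther back than shut.
Start: joints at [-68.342, 36.005, 2.206, 86.941, -1.547, 57.084, -1.146], TCP at [279.073, 587.057, 231.313] pointing down, gripper open.
Joint ranges: [-175.42, 175.42], [-21.48, 121.26], [-71.46, 75.88], [10.55, 141.38], [-63.04, 243.04], [13.31, 113.54], [-168.57, 168.57]. Speed limits (degrees/s): [147.25, 147.25, 180, 180, 180, 180, 180].

## Interface

Orientations are given as a 3x3 rotation matrix whose columns are the frame's x, y, z axes.
In Python, from rig import ctrl, hand, inverse_kinematics, monitor, eyes, job gives the robot as it stands. Calls block until the motion is done:
- ctrl.movep(position, orientation): joint-space move of the TCP to a pose.
- ctrl.move_linear(position, frame=None, max_speed=150, guard=None): straight line of the TCP; frame=None keeps the orientation; max_speed is the mean speed in mm/s. With guard (N) it stops when the force on the tool has changed by that much, and returns True; else False.
- ctrl.move_joints(angles): joint-space move.
- hand.grip(opening, strength=None): opening from 0.0 (shut) to 1.0 (fully open); strength is the grip in N (None keeps the last); returns when the fingers have stopped.
- ctrl.dwell(seconds).
- inverse_kinematics(position, orientation): joint angles nearest the present ones, or None.
- monitor.get_state(): the state.
- eyes.grab_frame(name): name is "side" or "top" or "wrist"; returns a dict with "img" (400x640x3 uint8, red, green, blue), "K" (3x3 intrinsics, pixels), "R" (3x3) and "t" (3): a world point X has camera coordinates R X + t. Camera axes: x right, y down, z forward; pixel columns grow to the right and rows downward; lengths in mm; the calibration is good to about 2 mm. A picture is of the moment at which its call begins. There is no depth.
A pose or a line that the arm cannot do raises ctrl.Unreachable and nothing moves.
- job.finish_job(): hands the job in, once; it reports no verdict.
The state is a dict: "time": time; "joints": joint angles; "dq": joint speeds; "effort": joint torques, N m; "tool_pos": TCP position; "orientation": TCP orientation; "wrist_force": force on the tool from outside, world axes, zero at the start; "ft_torque": the same for the moment, N m; "gripper_width": opening from 0.0 (shut) to 1.0 (fully open).
Only numpy, scipy, OpenCV 4.12 (cv2) and the standard library are available. Lean on these libraries where they do the work, as an engineer would, in place of code of your own. Each camera call takes 0.05 s, during which the arm holds its last target.

## Task

The steel dressing canister is to be refilled. First open its small vent cap by turning it anticlockwise as far as it goes; then take off the big filler cap, which may have an ordinary or a reverse thread: try it one way, and if it jams, turn it the other way until it comes free. Finish still holding the filler cap level in the gripper, lifted at least 6 cm straight up over its neck and kept still, with the vent left open and the things round about not shoved aside.

Things in the scene. Friction and masses are not known exactly. Their poses are not given: they have to be found in the camera images.
- canister: Steel box-shaped canister with a small tap in front, fixed to the worktop. 120 (x) x 210 (y) x 110 (z) mm; origin at the centre of its underside, -x the tap side, z up. On its flat top stand the big filler cap, 58 mm to +y of the middle, and the small vent cap, 58 mm to -y; their tops are 161 and 159 mm above the worktop. A carrying grip sticks out 22 mm at either y end, 75 mm up.
- neck (a point): Centre of the mouth of the filler neck, 124 mm above the worktop, under the filler cap (fixed to the canister). Turned the right way the cap goes round easily (well under 0.1 N m), lifts straight off once it has turned 1.1 rad from where it stood, and stays free up to a hard stop about 1.8 rad on.
- filler_cap: Big black ribbed round cap, 56 mm wide, a loose part of about 70 g seated on the neck and held by two lugs inside. Origin at the centre of its lower edge, 112 mm above the worktop when seated; z up. Its round part is 17 mm high. Turned the wrong way it meets a hard stop after 0.1 to 0.35 rad. Which way is right differs from start to start and cannot be seen.
- cap_grip (a point): Middle of the filler cap's wing: an upright bar on top of the cap, 50 mm long (along this point's y), 12 mm thick (along its x), 31 mm high. The point lies on the cap's axis, 19 mm above the round part, 148 mm above the worktop when seated. As found, the wing lies within 0.1 rad of the canister's y axis.
- vent_grip (a point): Middle of the small vent cap's wing, on its axis, 149 mm above the worktop, 19 mm above the round part. The vent cap is black, 36 mm wide, with an upright wing 36 mm long (along this point's x), 10 mm thick (along its y), 29 mm high. It is captive: it turns but does not come off.
- vent_cap (a joint): Turn of the vent cap, rad: 0 shut, grows anticlockwise seen from above, 1.3 fully open (hard stop); found between 0 and 0.2. Stays where it is left; turning takes about 0.06 N m.
- tea_tin: Bystander, loose: cylindrical tin with a lid, 68 wide, 100 high (mm); origin at the centre of its underside. Not part of the job.
- yeast_tin: Bystander, loose: cylindrical tin with a lid, 60 wide, 75 high (mm); origin at the centre of its underside. Not part of the job.
- steel_pot_1: Bystander, loose: small open steel portion pot, 66 wide, 31 high (mm); origin at the centre of its underside. Not part of the job.
- dough_scraper: Bystander, loose: bench scraper lying flat, steel sheet with a wooden grip, 104 x 132 x 24 (mm); origin at the centre of its underside. Not part of the job.
- coffee_mug: Bystander, loose: mug with a handle, 78 wide, 87 high (mm); origin at the centre of its underside. Not part of the job.
Things that resemble listed ones, but are neither listed nor needed, are in the scene too. What is shaped like the filler_cap but orange or turquoise is not meant.

How it is judged:
By the outcome, as a careful person would: the job done as asked, in the order asked, and still so for the second after the job is handed in, while the arm keeps its last pose, push and grip.
It also fails if it takes over 61 s, if anything falls off the work surface, if the arm or the gripper's body presses on something with over 40 N, if the wrist force passes 120 N, or if a joint passes its speed limit or range.

## Working session

There is one attempt and no reset: what is moved stays moved. The work goes in short steps, each a Python script; the robot and the scene stay as the last script left them, time stands still between calls to the robot, and variables do not carry over. Pictures are saved under pics/ and viewed, and the job is handed in when it is done.

```bash
mkdir -p pics; ls; python3 - <<'E'
from rig import ctrl, hand, monitor, eyes
import cv2,numpy as np
for n in ["side","top","wrist"]:
    f=eyes.grab_frame(n); cv2.imwrite(f"pics/{n}0.png",f["img"][:,:,::-1])
    print(n,f["K"].tolist(),np.round(f["R"],4).tolist(),np.round(f["t"],1).tolist())
s=monitor.get_state(); print(s)
E
```

```text
pics
side [[484.07043355810623, 0.0, 317.84416014824114], [0.0, 484.07043355810623, 197.31722345537688], [0.0, 0.0, 1.0]] [[0.0706, -0.9975, 0.0068], [-0.6649, -0.0522, -0.7451], [0.7436, 0.0481, -0.6669]] [-74.7, 380.3, 1366.8]
top [[413.69118009580916, 0.0, 318.3362815486662], [0.0, 413.69118009580916, 198.02061590200694], [0.0, 0.0, 1.0]] [[-0.0206, -0.9996, -0.0212], [-0.9958, 0.0224, -0.0887], [0.0892, 0.0193, -0.9958]] [-25.0, 479.2, 1302.8]
wrist [[280.36993152891574, 0.0, 319.3864289447547], [0.0, 280.36993152891574, 196.9382105916434], [0.0, 0.0, 1.0]] [[0.4296, 0.903, -0.0018], [0.8555, -0.4063, 0.3211], [0.2892, -0.1395, -0.9471]] [-650.0, -42.0, 380.6]
{'time': 0.15, 'joints': array([-68.34435259,  36.04654527,   2.20368025,  86.9806366 ,
        -1.54803895,  57.0835136 ,  -1.14596171]), 'dq': array([-0.0075252 , -0.20147276,  0.04346481, -0.23483008,  0.0464207 ,
       -0.09235639, -0.04386131]), 'effort': array([ 1.78517468e-03, -5.63789928e+01,  1.22748312e+00, -1.93644780e+01,
        1.10664050e-02,  7.52258173e-03,  4.67419545e-05]), 'tool_pos': array([278.84906756, 586.64880897, 230.61509639]), 'orientation': array([[-6.09277281e-04, -9.03133936e-01,  4.29358502e-01],
       [-1.27609289e-03,  4.29358934e-01,  9.03133034e-01],
       [-9.99999000e-01,  2.35710884e-06, -1.41408143e-03]]), 'wrist_force': array([ 0.56076259,  0.43596969, -0.67002248]), 'ft_torque': array([-0.01281422, -0.0370246 ,  0.0280869 ]), 'gripper_width': 0.9937880863336858}
```

View pics/side0.png

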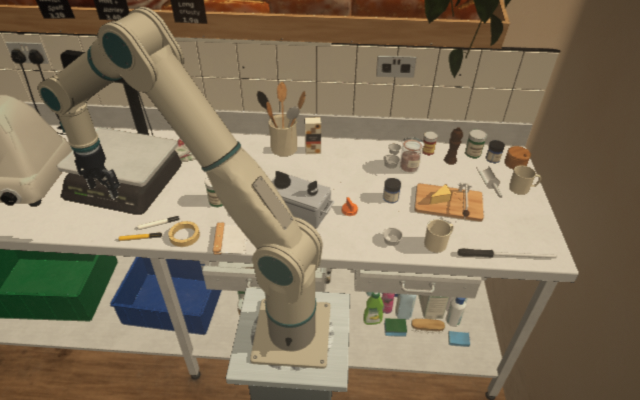

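View pics/top0.png

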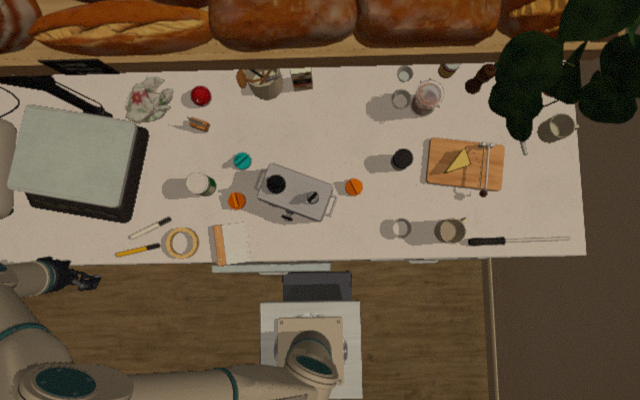

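The top view shows the grey canister at about (296,192), with a big black cap at (276,184) and a small one at (313,198). The orange caps at (237,201) and (354,187) and the turquoise one at (242,160) are decoys. I'll enlarge a crop to check.

```bash
python3 - <<'E'
import cv2
a=cv2.imread("pics/top0.png")[150:235,220:380]; cv2.imwrite("pics/topc.png",cv2.resize(a,None,fx=5,fy=5,interpolation=cv2.INTER_CUBIC))
a=cv2.imread("pics/side0.png")[150:240,250:380]; cv2.imwrite("pics/sidec.png",cv2.resize(a,None,fx=6,fy=6,interpolation=cv2.INTER_CUBIC))
E
```

```text
(no output)
```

View pics/topc.png

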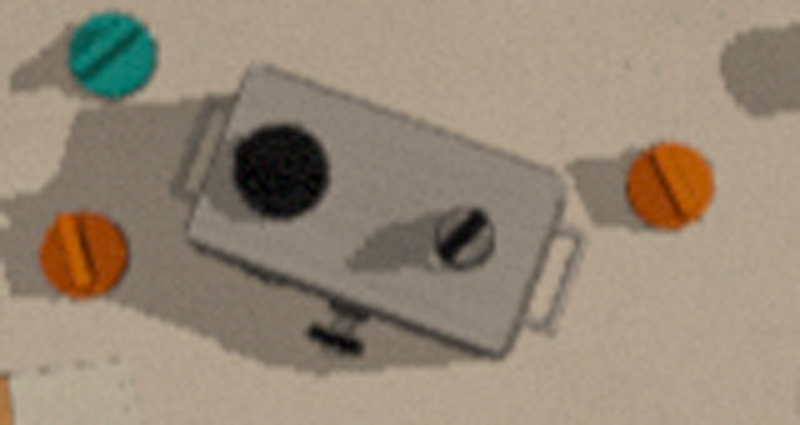

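View pics/sidec.png

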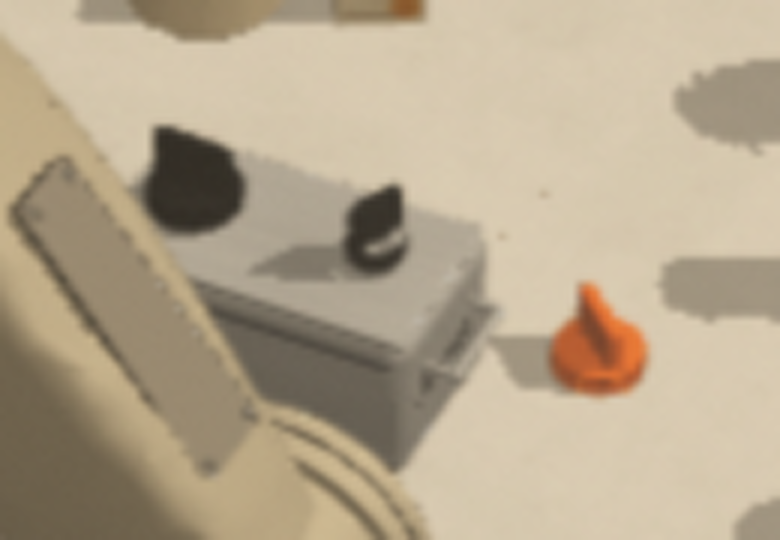

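```bash
cat > h.py <<'E'
import numpy as np
from rig import ctrl, hand, inverse_kinematics, monitor, eyes
def ray(f,u,v,z):
    K,R,t=f["K"],np.array(f["R"]),np.array(f["t"])
    d=R.T@np.linalg.inv(K)@np.array([u,v,1.]); c=-R.T@t
    return c+d*(z-c[2])/d[2]
E
python3 - <<'E'
from h import *
f=eyes.grab_frame("top")
P=lambda x,y,z: ray(f,220+(x-2)/5,150+(y-2)/5,z)
q=[P(*c,110) for c in [(258,66),(565,178),(500,355),(188,240)]]
for a in q: print(a.round(1))
c=sum(q)/4; print("c",c.round(1),[round(float(np.linalg.norm(q[i]-q[(i+1)%4])),1) for i in range(4)])
d=(q[0]+q[3]-q[1]-q[2])[:2]; d/=np.linalg.norm(d); print("yaxis",d,"yaw",np.degrees(np.arctan2(-d[0],d[1])))
for s in (58,-58): print(c[:2]+s*d)
print("filler",P(281,171,124),"vent",P(465,238,128),"ventwing",P(463,236,159), P(445,256,159),P(483,216,159))
g=eyes.grab_frame("side")
Q=lambda x,y,z: ray(g,250+(x-2.5)/6,150+(y-2.5)/6,z)
print("side vent",Q(402,186,159), "filler tip",Q(160,128,161), "round",Q(195,185,129))
E
```

```text
[580.4 102.8 110. ]
[508.1 -80.5 110. ]
[403.2 -39.4 110. ]
[476. 146. 110.]
c [491.9  32.2 110. ] [197.0, 112.7, 199.1, 112.9]
yaxis [0.36597436 0.93062493] yaw -21.467558941684175
[513.15882821  86.19936798]
[470.70580215 -21.75312425]
filler [514.5280344   87.95847194 124.        ] vent [471.80615273 -20.57138165 128.        ] ventwing [470.13598453 -20.47904242 159.        ] [458.86244344  -9.94092675 159.        ] [481.39869476 -32.17902099 159.        ]
side vent [480.56786214 -35.59495245 159.        ] filler tip [518.60760838 105.03344729 161.        ] round [507.986634    85.05239069 129.        ]
```

```bash
cat >> h.py <<'E'
import cv2
def down(deg):
    a=np.radians(deg); z=np.array([np.cos(a),np.sin(a),0]); x=np.array([0,0,-1.])
    return np.column_stack([x,np.cross(z,x),z])
def snap(n,name,box=None,k=1):
    f=eyes.grab_frame(n); im=f["img"][:,:,::-1]
    if box: im=im[box[1]:box[3],box[0]:box[2]]
    if k!=1: im=cv2.resize(im,None,fx=k,fy=k,interpolation=cv2.INTER_CUBIC)
    cv2.imwrite(f"pics/{name}.png",im); return f
def st(msg=""):
    s=monitor.get_state(); o=s["orientation"]
    print(msg,"t",round(s["time"],2),"pos",s["tool_pos"].round(1),"yaw",round(float(np.degrees(np.arctan2(o[1,2],o[0,2]))),1),"F",s["wrist_force"].round(1),"M",s["ft_torque"].round(2),"w",round(s["gripper_width"],3),"j",s["joints"].round(0))
    return s
E
python3 - <<'E'
from h import *
for p,a in [((471,-21,300),45),((471,-21,178),45),((471,-21,178),120),((514,87,180),158),((514,87,180),-22),((514,87,180),68),((514,87,180),-112)]:
    q=inverse_kinematics(p,down(a)); print(p,a,None if q is None else np.round(q))
ctrl.move_linear([279,587,330],max_speed=250)
ctrl.movep([471,-10,320],down(45))
st(); f=snap("wrist","w1"); np.savez("pics/w1.npz",K=f["K"],R=f["R"],t=f["t"])
snap("top","t1",(220,130,400,240),4)
E
```

```text
(471, -21, 300) 45 [-15.  17.  18. 109.  -7.  54.  52.]
(471, -21, 178) 45 [ -8.  27.  10. 118.  -7.  36.  52.]
(471, -21, 178) 120 [  5.  26.  -8. 118.   6.  36. 113.]
(514, 87, 180) 158 [  2.  31. -21. 110.  16.  42. 129.]
(514, 87, 180) -22 [-29.  32.  25. 111. -19.  41. -15.]
(514, 87, 180) 68 [-15.  30.   4. 111.  -3.  40.  58.]
(514, 87, 180) -112 [-41.  37.  45. 111. -35.  47. -89.]
 t 3.03 pos [471.3  -8.8 319.9] yaw 45.1 F [0.6 0.1 1. ] M [0.01 0.01 0.03] w 0.995 j [-21.  16.  24. 108.  -8.  58.  52.]
```

View pics/w1.png

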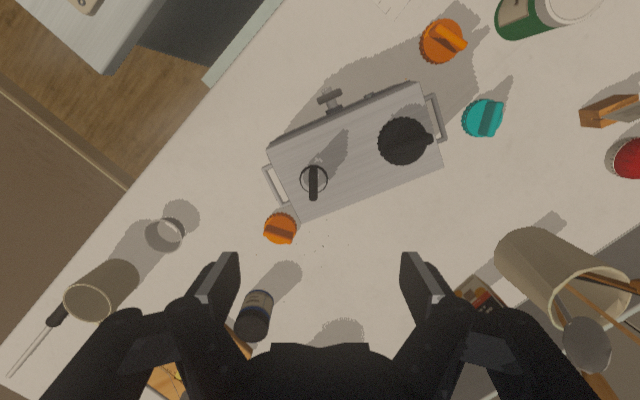

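```bash
python3 - <<'E'
import cv2
a=cv2.imread("pics/w1.png")[75:235,255:455]; cv2.imwrite("pics/w1c.png",cv2.resize(a,None,fx=4,fy=3.75,interpolation=cv2.INTER_CUBIC))
E
```

```text
(no output)
```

View pics/w1c.png

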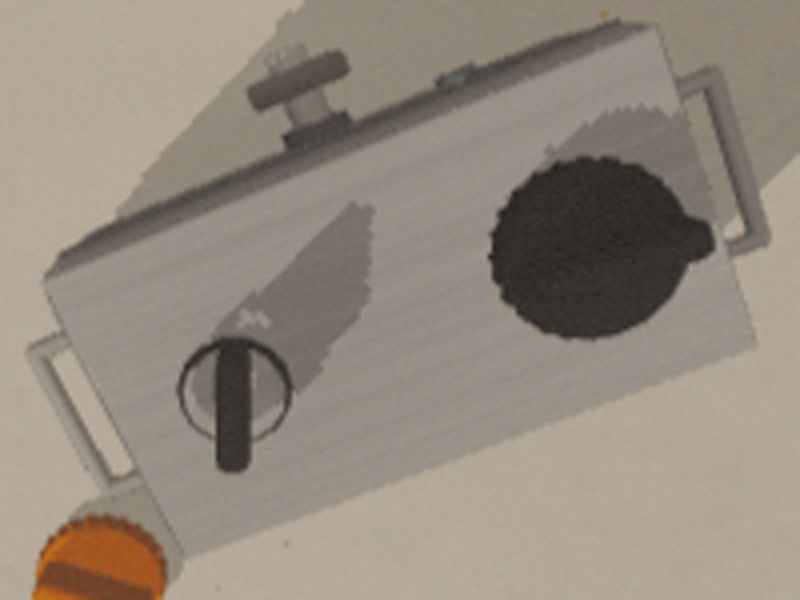

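```bash
python3 - <<'E'
from h import *
f=np.load("pics/w1.npz")
P=lambda x,y,z: ray(f,255+(x-1.5)/4,75+(y-1.4)/3.75,z)
a,b=P(235,345,159),P(233,470,159); print(a,b,(a+b)/2,np.linalg.norm(a-b),"ang",np.degrees(np.arctan2(*(b-a)[1::-1])))
print("vent round",P(235,388,130),"filler round",P(590,248,124))
print("filler tip",P(708,240,159))
q=[P(*c,110) for c in [(655,27),(755,345),(185,557),(45,285)]]
for c in q: print(c.round(1))
print(sum(q)/4, [round(float(np.linalg.norm(q[i]-q[(i+1)%4])),1) for i in range(4)])
E
```

```text
[456.73631475  -2.10109565 159.        ] [483.70494436 -30.15638354 159.        ] [470.22062956 -16.1287396  159.        ] 38.91537179275473 ang -46.13137783851395
vent round [470.91432968 -17.254262   130.        ] filler round [514.31944288  89.17600177 124.        ]
filler tip [524.3598201  108.86984529 159.        ]
[479.2 147.5 110. ]
[581.1 107.3 110. ]
[507.1 -78.7 110. ]
[407.2 -38.3 110. ]
[493.66870044  34.45300551 110.        ] [109.5, 200.2, 107.8, 199.3]
```

```bash
python3 - <<'E'
from h import *
hand.grip(0.6,40)
ctrl.movep([470.5,-19,190],down(44.5)); st()
g=ctrl.move_linear([470.5,-19,134],max_speed=80,guard=8); st("down %s"%g)
snap("wrist","w2",(220,120,460,300),3)
E
```

```text
t 4.15 pos [471.3 -19.2 190.6] yaw 44.5 F [-0.3 -0.5  0.5] M [-0.02 -0.    0.05] w 0.6 j [-16.  26.  21. 118. -15.  38.  59.]
down False t 5.0 pos [471.  -19.1 134.5] yaw 44.5 F [-0.5 -0.6  0.1] M [-0.02 -0.01 -0.03] w 0.596 j [-13.  32.  17. 121. -18.  30.  62.]
```

View pics/w2.png

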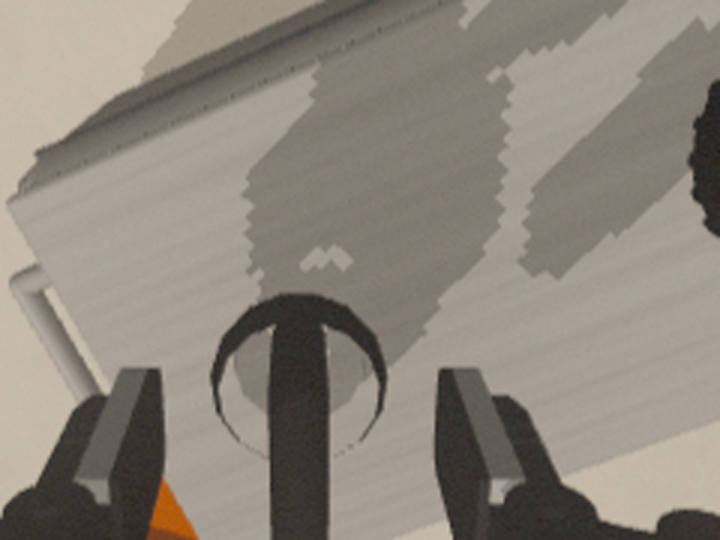

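The wing stands centred between the open fingers: wing at x≈298 in the crop, finger inner edges at 162 and 437. I'll grip it and turn it anticlockwise in steps.

```bash
python3 - <<'E'
from h import *
hand.grip(0.0,40); s=st("grip")
p=[470.5,-19,134]
a0=44.5; 
for a in np.arange(a0+8,a0+90,8):
    t0=s["time"]; ctrl.move_linear(p,down(a)); s=st("cmd %.0f"%a)
    if abs(s["ft_torque"][2])>0.6 or np.linalg.norm(s["wrist_force"])>25: break
E
```

```text
grip t 5.5 pos [470.7 -18.9 134.3] yaw 44.5 F [-0.4  0.8  4.6] M [ 0.04  0.11 -0.01] w 0.109 j [-13.  32.  17. 121. -18.  30.  62.]
cmd 52 t 5.79 pos [470.6 -19.1 134.3] yaw 52.3 F [-0.4 -0.8  6.3] M [-0.    0.2   0.08] w 0.107 j [-11.  31.  15. 121. -16.  30.  67.]
cmd 60 t 6.08 pos [470.5 -19.2 134.3] yaw 60.3 F [-1.4 -0.5  6.4] M [-0.1   0.29  0.03] w 0.105 j [-10.  31.  13. 121. -13.  30.  73.]
cmd 68 t 6.38 pos [470.4 -19.4 134.3] yaw 68.3 F [-1.3 -0.8  5.8] M [-0.1   0.3   0.02] w 0.106 j [ -8.  31.  10. 121. -11.  29.  78.]
cmd 76 t 6.67 pos [470.3 -19.6 134.3] yaw 76.3 F [-1.5 -1.9  7.5] M [-0.22  0.25  0.08] w 0.109 j [ -7.  31.   8. 120.  -8.  29.  84.]
cmd 84 t 6.96 pos [470.3 -19.7 134.3] yaw 84.3 F [-0.9 -1.3  6.8] M [-0.26  0.28  0.07] w 0.112 j [ -5.  31.   6. 120.  -6.  29.  89.]
cmd 92 t 7.25 pos [470.3 -19.9 134.3] yaw 92.3 F [-2.1 -1.9  7. ] M [-0.4   0.31  0.1 ] w 0.108 j [ -3.  31.   3. 120.  -3.  29.  95.]
cmd 100 t 7.54 pos [470.3 -20.1 134.3] yaw 100.3 F [-1.9 -2.3  5.9] M [-0.5   0.32  0.05] w 0.108 j [ -2.  31.   1. 120.  -1.  29. 100.]
cmd 108 t 7.83 pos [470.4 -20.3 134.3] yaw 108.3 F [-1.9 -3.   6.8] M [-0.6   0.26  0.05] w 0.107 j [ -0.  30.  -1. 120.   1.  29. 106.]
cmd 116 t 8.12 pos [470.4 -20.3 134.4] yaw 115.8 F [-1.5 -1.4  6.8] M [-0.34  0.35 -1.86] w 0.104 j [  1.  30.  -3. 120.   3.  29. 111.]
```

```bash
python3 - <<'E'
from h import *
ctrl.dwell(0.3); st("hold")
ctrl.move_linear([470.5,-19,134],down(118)); st("118")
hand.grip(0.6); st("open")
ctrl.move_linear([470.5,-19,250],max_speed=200); s=st()
f=snap("wrist","w3",(220,90,520,300),2.5)
np.savez("pics/w3.npz",K=f["K"],R=f["R"],t=f["t"])
E
```

```text
hold t 8.43 pos [470.4 -20.4 134.4] yaw 115.7 F [-1.6 -1.1  7.1] M [-0.34  0.34 -1.87] w 0.114 j [  1.  30.  -3. 120.   3.  29. 111.]
118 t 8.68 pos [470.4 -20.4 134.4] yaw 117.2 F [-2.1 -1.4  8.2] M [-0.3   0.33 -2.2 ] w 0.111 j [  2.  31.  -4. 120.   4.  29. 112.]
open t 9.15 pos [470.3 -18.8 133.9] yaw 118.0 F [ 0.6 -0.4  0.7] M [ 0.01 -0.02  0.04] w 0.598 j [  2.  31.  -4. 120.   4.  29. 113.]
 t 9.88 pos [469.8 -19.  249.3] yaw 118.0 F [-0.1 -0.6 -0.6] M [ 0.03  0.01 -0.05] w 0.602 j [  3.  20.  -5. 113.   2.  47. 114.]
```

View pics/w3.png

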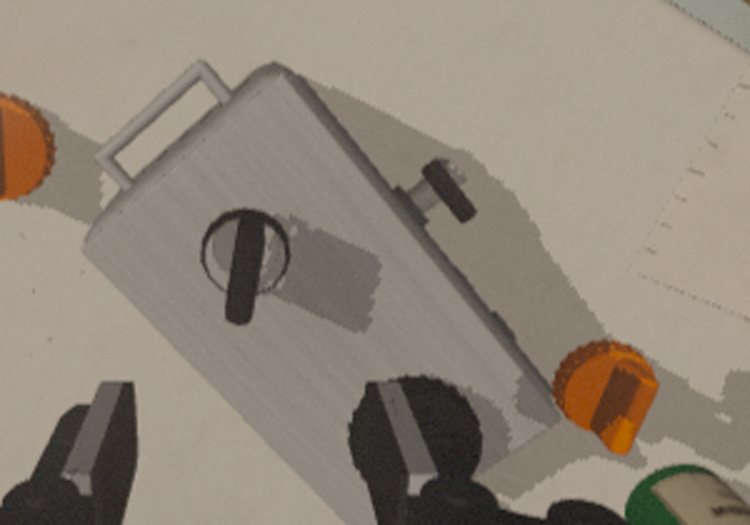

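```bash
python3 - <<'E'
from h import *
f=np.load("pics/w3.npz")
P=lambda x,y,z: ray(f,220+(x-.75)/2.5,90+(y-.75)/2.5,z)
a,b=P(252,216,159),P(237,322,159); print((a+b)/2,np.linalg.norm(a-b),"ang",np.degrees(np.arctan2(*(b-a)[1::-1])))
print("round",P(246,254,130))
E
```

```text
[468.63744885 -21.2651806  159.        ] 39.61207828490503 ang 20.234111828717232
round [471.17813884 -19.36925403 130.        ]
```

The vent wing turned from about -45.5° to 20° (≈1.15 rad) and met a firm stop at 2 N·m. Next is the filler cap.

```bash
python3 - <<'E'
from h import *
ctrl.movep([514,88,250],down(-22)); st()
f=snap("wrist","w4",(220,90,460,270),3.2)
np.savez("pics/w4.npz",K=f["K"],R=f["R"],t=f["t"])
im=f["img"][90:270,220:460,::-1]; im=cv2.convertScaleAbs(cv2.resize(im,None,fx=3.2,fy=3.2,interpolation=cv2.INTER_CUBIC),alpha=3); cv2.imwrite("pics/w4.png",im)
E
```

```text
t 11.92 pos [513.8  87.8 249.8] yaw -22.0 F [ 0.5 -0.8  0.1] M [-0.05 -0.06 -0.01] w 0.601 j [-33.  27.  30. 107. -16.  51. -18.]
```

View pics/w4.png

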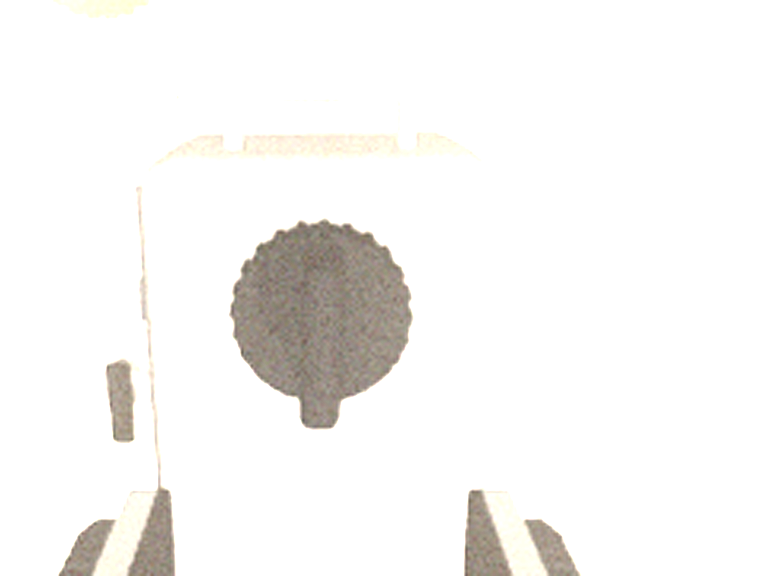

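```bash
python3 - <<'E'
from h import *
f=np.load("pics/w4.npz")
P=lambda x,y,z: ray(f,220+(x-1.1)/3.2,90+(y-1.1)/3.2,z)
a,c=P(320,426,160),P(321,311,126); print(a,c,np.degrees(np.arctan2(*(a-c)[1::-1])))
g=eyes.grab_frame("wrist")
E
```

```text
[507.14070007  69.25785273 160.        ] [516.28608232  91.0450889  126.        ] -112.77065306036536
```

```bash
python3 - <<'E'
from h import *
ctrl.move_linear([515,89,190],down(-22.5))
g=ctrl.move_linear([515,89,134],max_speed=80,guard=8); st("down %s"%g)
hand.grip(0.0,50); s=st("grip")
p=[515,89,134]; a0=-22.5
for a in a0+np.arange(6,31,6):
    ctrl.move_linear(p,down(a)); s=st("cmd %.0f"%a)
    if abs(s["ft_torque"][2])>0.7 or np.linalg.norm(s["wrist_force"])>25: break
E
```

```text
down False t 13.42 pos [515.4  88.9 134.3] yaw -22.5 F [-0.4 -0.5  0.3] M [-0.02 -0.05  0.03] w 0.597 j [-28.  36.  24. 113. -23.  36. -12.]
grip t 13.85 pos [515.3  89.1 134.5] yaw -22.5 F [-1.   0.5  3.7] M [ 0.09  0.15 -0.01] w 0.127 j [-28.  36.  24. 113. -23.  36. -12.]
cmd -16 t 14.11 pos [515.4  89.1 134.5] yaw -16.6 F [-0.5  1.5  6.4] M [0.06 0.15 0.05] w 0.132 j [-27.  35.  22. 113. -22.  35.  -8.]
cmd -10 t 14.37 pos [515.3  89.  134.5] yaw -10.6 F [-1.3  0.6  5.8] M [0.02 0.22 0.12] w 0.131 j [-26.  35.  20. 113. -20.  35.  -4.]
cmd -4 t 14.62 pos [515.3  88.6 134.5] yaw -4.9 F [-0.9  0.   6.9] M [-0.12  0.16 -0.69] w 0.13 j [-25.  35.  18. 113. -18.  35.   1.]
cmd 2 t 14.88 pos [515.3  88.3 134.6] yaw 0.9 F [-1.6  1.1  7.3] M [-0.26  0.25 -1.63] w 0.13 j [-24.  35.  17. 113. -17.  35.   5.]
```

It jams going anticlockwise at about 15° (−1.6 N·m), so this is a reverse thread. I'll turn it clockwise.

```bash
python3 - <<'E'
from h import *
p=[515,89,134]
for a in [-10,-22.5]+list(-22.5-np.arange(8,90,8)):
    ctrl.move_linear(p,down(a)); s=st("cmd %.0f"%a)
    if s["ft_torque"][2]>0.8 and a<-15 or np.linalg.norm(s["wrist_force"])>25: break
snap("wrist","w5",(220,90,520,330),2.5)
E
```

```text
cmd -10 t 15.23 pos [515.3  89.  134.5] yaw -10.2 F [-0.6  0.5  6.9] M [-0.05  0.23 -0.11] w 0.13 j [-26.  35.  20. 113. -20.  35.  -3.]
cmd -22 t 15.6 pos [515.5  89.  134.4] yaw -22.7 F [0.1 0.7 6.8] M [-0.07  0.11 -0.08] w 0.132 j [-29.  36.  24. 113. -24.  36. -12.]
cmd -30 t 15.89 pos [515.6  89.  134.5] yaw -30.7 F [-0.1  0.8  4.7] M [-0.02  0.12  0.01] w 0.13 j [-30.  36.  26. 113. -26.  36. -18.]
cmd -38 t 16.18 pos [515.6  88.9 134.5] yaw -38.7 F [0.2 0.3 5.7] M [-0.04  0.11 -0.02] w 0.13 j [-31.  37.  28. 113. -28.  37. -24.]
cmd -46 t 16.48 pos [515.8  89.1 134.5] yaw -46.7 F [-0.2 -0.3  5. ] M [ 0.01 -0.01 -0.03] w 0.134 j [-33.  37.  31. 113. -30.  38. -30.]
cmd -54 t 16.77 pos [515.8  89.1 134.5] yaw -54.7 F [-0.2  0.3  5.6] M [ 0.05  0.01 -0.05] w 0.134 j [-34.  38.  33. 113. -32.  38. -35.]
cmd -62 t 17.06 pos [515.7  89.  134.5] yaw -62.7 F [-0.1  0.3  6.6] M [ 0.02  0.08 -0.09] w 0.129 j [-36.  38.  35. 113. -34.  39. -41.]
cmd -70 t 17.35 pos [515.6  88.9 134.5] yaw -70.7 F [-0.3 -0.2  5.5] M [-0.03  0.06 -0.07] w 0.13 j [-37.  39.  37. 113. -36.  40. -47.]
cmd -78 t 17.64 pos [515.7  89.  134.5] yaw -78.7 F [-0.2  0.3  6.1] M [-0.02  0.15 -0.03] w 0.128 j [-38.  40.  40. 113. -39.  41. -53.]
cmd -86 t 17.93 pos [515.8  89.1 134.5] yaw -86.7 F [0.3 0.6 5.1] M [ 0.13  0.08 -0.02] w 0.126 j [-39.  40.  42. 113. -40.  42. -59.]
cmd -94 t 18.23 pos [515.8  88.9 134.5] yaw -94.7 F [-0.2 -0.2  5.2] M [ 0.    0.01 -0.04] w 0.132 j [-41.  41.  44. 113. -42.  43. -65.]
cmd -102 t 18.52 pos [515.7  88.8 134.5] yaw -102.7 F [-0.3 -0.8  6.1] M [-0.03  0.01 -0.09] w 0.129 j [-42.  42.  46. 113. -44.  44. -72.]
cmd -110 t 18.81 pos [515.6  88.7 134.5] yaw -110.7 F [-0.1 -0.5  6.6] M [-0.03  0.07 -0.04] w 0.128 j [-43.  43.  48. 113. -46.  45. -78.]
```

View pics/w5.png

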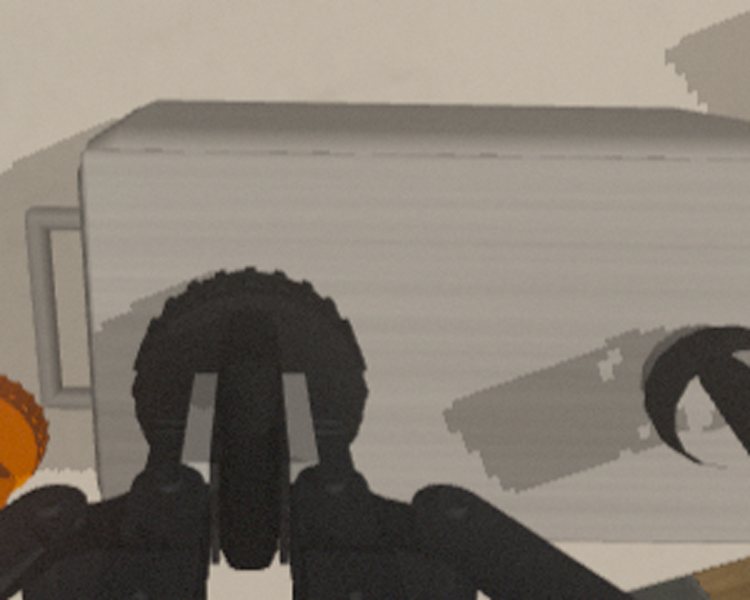

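The cap turned with the jaws through 88°, freely and with no stop. Lifting now.

```bash
python3 - <<'E'
from h import *
hand.grip(0.0,70)
x,y,z=monitor.get_state()["tool_pos"]
print(ctrl.move_linear([515,89,150],max_speed=50,guard=15)); st()
print(ctrl.move_linear([515,89,224],max_speed=80,guard=15)); ctrl.dwell(0.5); st()
f=snap("wrist","w6",(220,90,520,330),2.5)
snap("side","s6",(230,120,390,240),5); snap("top","t6")
E
```

```text
False
 t 19.54 pos [514.7  89.4 150.1] yaw -110.5 F [ 0.6  1.  -1.2] M [ 0.04  0.07 -0.02] w 0.126 j [-44.  42.  50. 113. -44.  47. -79.]
False
 t 21.12 pos [515.   89.  223.9] yaw -110.5 F [0.2 1.  0.3] M [-0.01  0.04 -0.01] w 0.127 j [-48.  37.  56. 109. -37.  55. -85.]
```

View pics/w6.png

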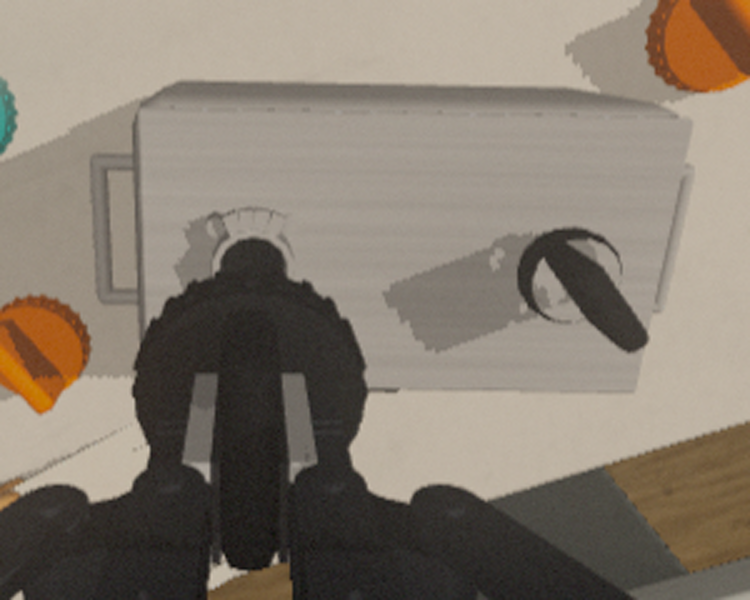

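View pics/s6.png

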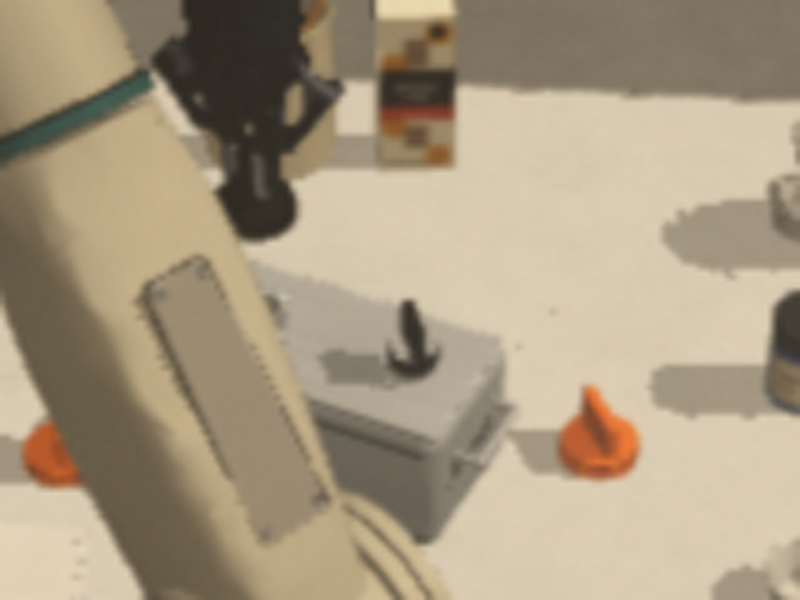

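View pics/t6.png

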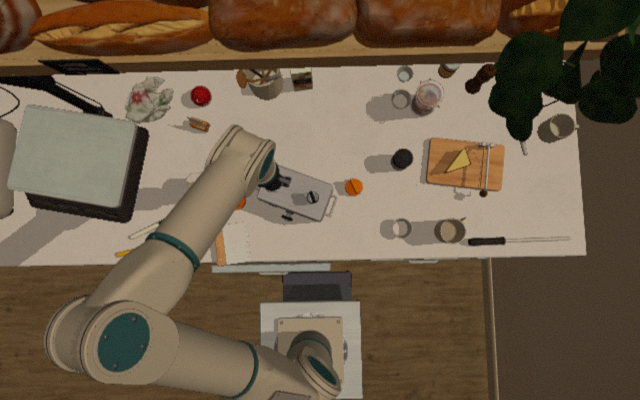

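```bash
python3 - <<'E'
from h import *
s=st(); print(s["orientation"][:,0].round(3), np.abs(s["dq"]).max())
f=eyes.grab_frame("wrist")
P=lambda x,y,z: ray(f,220+(x-.75)/2.5,90+(y-.75)/2.5,z)
a,b=P(550,242,159),P(634,345,159); print("vent ang",np.degrees(np.arctan2(*(b-a)[1::-1])))
job.finish_job()
E
```

```text
t 21.27 pos [515.  89. 224.] yaw -110.5 F [-0.6  0.2 -1.5] M [-0.02  0.04  0.02] w 0.123 j [-48.  37.  56. 109. -37.  55. -85.]
[ 0. -0. -1.] 0.06657686040375294
vent ang -157.90139377773866Traceback (most recent call last):
  File "<stdin>", line 6, in <module>
NameError: name 'job' is not defined
```

```bash
python3 -c "
from rig import job
job.finish_job()"
```

```text
the job is handed in; nothing more can be done
```

The vent is open, the filler cap is off and held above its neck, and the job was handed in at about 21 s of the 61 s allowed.

- **Vent cap:** I turned it anticlockwise until it met a hard stop at about 2 N·m. The wing went from about -45.5° to 20°, roughly 1.15 rad, which fits a fully open vent found part-way open. The wing slipped about 8° in the jaws at the stop. I measured it again just before handing in and it was at 22°, so it had stayed open.
- **Filler cap:** Anticlockwise it jammed after about 15° (-1.6 N·m), so it has a reverse thread. I turned it clockwise 88° from where it stood, with no stop and almost no torque, and it lifted straight off.
- **Final state:** The cap is held by its wing at 70 N, about 90 mm straight up from its seat. The tool points straight down and the joints are practically still. The last camera views show the cap seated in the jaws as before.
- **Things round about:** Those visible in the last top view look unmoved. The arm hid the green-lidded tin, part of the scraper and the turquoise cap, so I did not check those.
- **Checks that disagreed:** Position estimates from different views differed by 2–4 mm. The first hand-in call failed on a missing import, and the second went through.

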